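# Turn a wet brush level on the edge of its rest and lay it down to dry

## Task

The paint brush stands bristles down in the wooden drip stand. Lift it straight out by the upper end of its handle and, while holding it, push its lower part against one of the forks of the brush rest so that it swings from upright towards level within the fingers. Then lay it level across both forks of the rest, about the middle of its length over the rest, and let go.

Things in the scene. Friction and masses are not known exactly. Their poses are not given: they have to be found in the camera images.
- brush_mid (a point): Middle of the loose brush (193 mm long, 20-45 g; dark blue handle, ferrule, brown bristles), on its axis. It acts as a 9 mm square bar, sides along this point's x and z. y points to the handle end 95 mm away, bristle tip 95 mm along -y. At the start y is up, bristles down in the stand, 145 mm free above it. In a grip of 20-30 N it pivots when pushed about 100 mm from the fingers.
- stand_top (a point): Centre of the hole's mouth in the fixed drip stand, 55 mm above the bench: a wooden block 64 x 64 x 55 mm on a dark foot 90 x 90 mm, with a 13.5 mm square, 45 mm deep hole in which the brush stands loosely. x and y along the block's sides, z up.
- rest_mid (a point): Middle of the fixed brush rest, at the height (69.5 mm above the bench) of the axis of a brush lying in it. y runs along its dark base board (60 x 120 x 12 mm) and along a laid brush, x across, z up. Two equal pale Y-shaped forks, each 10 mm thick along y and 30 mm wide, are centred at y = +40 and -40 mm.
- ramekin: Small white ramekin of brown ink, 67 mm across, 40 mm tall, loose bystander behind the work; origin at the centre of its underside.
- small_jar: Small glass jar, 58 mm across, 68 mm tall, loose bystander; origin at the centre of its underside.
- block: Wooden inking block 45 x 75 x 30 mm, loose bystander; origin at the centre of its underside.
- fork_notch (a point): Middle of the notch floor of the fork at y = +40 mm of the rest (the other fork is the same): floor 65 mm above the bench and 16 mm wide along x; its two arms flare to about 50 mm apart at the tips, 93 mm above the bench. Axes as the rest's.

How it is judged (in metres and radians):
On the way, in this order (a step that is already met when the one before it is completed fails the run):
1. the brush is held by the fingers, its bristle tip lifted above the top of the stand, still roughly upright with bristles down (within 35 degrees) (z of brush_mid in the frame of stand_top above 0.1 m and angle between brush_mid's own y axis and vertical below 0.61 rad and contact force between the fingers and brush above 0.5 N), for 0.1 s.
2. the held brush is pressed on the rest (over 0.3 N) while it leans 20 to 75 degrees from upright, bristles lower (contact force between the fingers and brush above 0.5 N and contact force between brush and rest above 0.3 N and angle between brush_mid's own y axis and vertical between 0.35 and 1.31 rad), for 0.1 s.
At the end, for the whole second after the job is handed in: The brush lies at rest in the notches of both forks, level within 8 degrees and along the rest within 11 degrees, its middle within 33 mm of the rest's middle lengthwise, 12 mm sideways and 6 to 8 mm in height; the bristles may point either way along the rest (angle between brush_mid's own y axis and vertical between 1.42 and 1.72 rad and angle between the y axis of brush_mid and the y axis of rest_mid, either way round below 0.2 rad and x of brush_mid in the frame of rest_mid between -0.012 and 0.012 m and y of brush_mid in the frame of rest_mid between -0.033 and 0.033 m and z of brush_mid in the frame of rest_mid between -0.006 and 0.008 m and linear speed of brush below 0.02 m/s); the robot touches nothing.
It fails at once if the brush falls onto the bench (height (world z) of brush_mid below 0.03 m).
It fails at once if a bystander is shifted by more than 30 mm (distance of any of ramekin, small_jar, block from where it was at the start of the episode above 0.03 m).
It also fails if it takes over 48 s, if anything falls off the work surface, if the arm or the gripper's body presses on something with over 40 N, if the wrist force passes 120 N, or if a joint passes its speed limit or range.

## Robot

A 7-joint arm with a two-finger parallel gripper is mounted at the origin on a cart in front of the work surface, level with it; the furniture and walls round the work are solid. World frame = base frame: x ahead of the robot, y to its left, z up, the work surface at z = 0. Lengths are in mm, angles in rad, forces in N, time in s.
With the tool pointing down it reaches from about 400 to 875 mm from the base axis. Payload 4.4 kg.
Tool frame: the origin (TCP) lies midway between the tips of the shut fingers; the grasp point (between the pads) lies 19 mm behind it; x points along the fingers, z is the direction in which the jaws open and shut, and the axes are right-handed (so a half turn about x gives the same grasp; the last joint's range is limited). The gripper opens to 85 mm and grips with 20 to 120 N. Pads are 22 mm wide; open, the fingers measure 114 mm over their backs; the gripper's body (76 mm by 85 mm) begins 54 mm behind the grasp point. The pads swing forward as they close: fully open they stand 13 mm farther back than shut.
Start: joints at [-1.38, 0.628, 0.038, 1.517, -0.027, 0.996, -0.02], TCP at [165.066, 628.706, 207.913] pointing down, gripper open.
Joint ranges: [-3.06, 3.06], [-0.37, 2.12], [-1.25, 1.32], [0.18, 2.47], [-1.1, 4.24], [0.23, 1.98], [-2.94, 2.94]. Speed limits (rad/s): [2.57, 2.57, 3.14, 3.14, 3.14, 3.14, 3.14].

## Interface

Orientations are given as a 3x3 rotation matrix whose columns are the frame's x, y, z axes.
In Python, from station import r, jaws, planner, get_state, vision, close_job gives the robot as it stands. Calls block until the motion is done:
- r.move_pose(position, orientation): joint-space move of the TCP to a pose.
- r.servo_line(position, max_speed=150, frame=None, stop_force=None): straight line of the TCP; frame=None keeps the orientation; max_speed is the mean speed in mm/s. With stop_force (N) it stops when the force on the tool has changed by that much, and returns True; else False.
- r.move_joints(angles): joint-space move.
- jaws.gripper_to(opening): opening from 0.0 (shut) to 1.0 (fully open); the grip force is fixed at half the most; returns when the fingers have stopped.
- r.wait(seconds).
- planner.solve_ik(position, orientation): joint angles nearest the present ones, or None.
- get_state(): the state.
- vision.read_camera(name): name is "scene" or "side" or "wrist"; returns a dict with "image" (420x560x3 uint8, blue, green, red), "range_z" (420x560 float32, mm along the optical axis (not along the pixel's ray), 0 where there is no reading), "fov_y" (degrees; the focal length in pixels is half the picture's height over the tangent of half this angle, whatever the lens; pixels are square), "cx", "cy" (the principal point, pixels), "distortion" ([k1, k2, p1, p2, k3] as OpenCV has them; the pictures are not rectified), "R" (3x3) and "t" (3): a world point X has camera coordinates R X + t. Camera axes: x right, y down, z forward; pixel columns grow to the right and rows downward; lengths in mm; the calibration is good to about 2 mm. A picture is of the moment at which its call begins.
A pose or a line that the arm cannot do raises r.IKError and nothing moves.
- close_job(): hands the job in, once; it reports no verdict.
The state is a dict: "time": time; "q": joint angles; "qd": joint speeds; "effort": joint torques, N m; "tool_pos": TCP position; "orientation": TCP orientation; "ft_force": force on the tool from outside, world axes, zero at the start; "moment": the same for the moment, N m; "grip_width": opening from 0.0 (shut) to 1.0 (fully open).
Only numpy, scipy, OpenCV 4.12 (cv2) and the standard library are available. Lean on these libraries where they do the work, as an engineer would, in place of code of your own. Each camera call takes 0.05 s, during which the arm holds its last target.

## Working session

There is one attempt and no reset: what is moved stays moved. The work goes in short steps, each a Python script; the robot and the scene stay as the last script left them, time stands still between calls to the robot, and variables do not carry over. Pictures are saved under pics/ and viewed, and the job is handed in when it is done.

```bash
ls; mkdir -p pics
python3 - <<'E'
from station import *
import cv2,numpy as np,pickle
for n in ["scene","side","wrist"]:
    c=vision.read_camera(n); pickle.dump(c,open(f"pics/{n}0.pkl","wb")); cv2.imwrite(f"pics/{n}0.png",c["image"])
    print(n,c["fov_y"],c["cx"],c["cy"],c["distortion"],np.round(c["R"],3).tolist(),c["t"])
print(get_state())
E
```

```text
pics
scene 43.37551306775152 274.99298563150535 211.79277831485885 [-0.16330294  0.          0.          0.          0.        ] [[0.644, -0.765, -0.001], [-0.384, -0.322, -0.865], [0.661, 0.558, -0.501]] [-410.97674321  309.87790869  975.30962136]
side 56.65712569831335 279.3274944180264 205.1254456898289 [-0.01196439  0.          0.          0.          0.        ] [[0.999, 0.05, 0.02], [0.048, -0.667, -0.743], [-0.024, 0.743, -0.669]] [-610.93979248   55.13377637  931.55702061]
wrist 61.47406966224538 280.86768947060256 209.83442484060953 [-0.06643688  0.          0.          0.          0.        ] [[0.254, 0.967, -0.001], [0.928, -0.243, 0.284], [0.274, -0.073, -0.959]] [-649.67094127  -37.54017746  379.86834887]
{'time': 0.15, 'q': array([-1.37978807,  0.62915898,  0.03848095,  1.51813643, -0.02701666,
        0.99627717, -0.02002317]), 'qd': array([-3.43513773e-05, -2.70402163e-03,  7.07650442e-06, -3.60822750e-03,
       -1.26726715e-03, -3.04904176e-04, -1.61062192e-04]), 'effort': array([ 1.49263731e-03, -5.63795650e+01,  1.22819312e+00, -1.93651414e+01,
        1.12967851e-02,  7.38716772e-03,  2.25150714e-06]), 'tool_pos': array([164.95123793, 628.20184681, 207.18513593]), 'orientation': array([[-3.58284036e-04, -9.67190726e-01,  2.54051119e-01],
       [-1.41658907e-03,  2.54051371e-01,  9.67189689e-01],
       [-9.99998932e-01, -1.33574137e-05, -1.46113436e-03]]), 'ft_force': array([ 0.12643952, -0.33624632, -0.34067158]), 'moment': array([-0.01286076, -0.00251718, -0.0109571 ]), 'grip_width': 0.9998888183786842}
```

View pics/scene0.png

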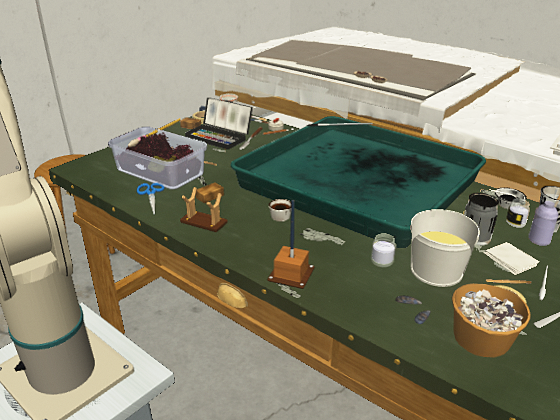

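View pics/side0.png

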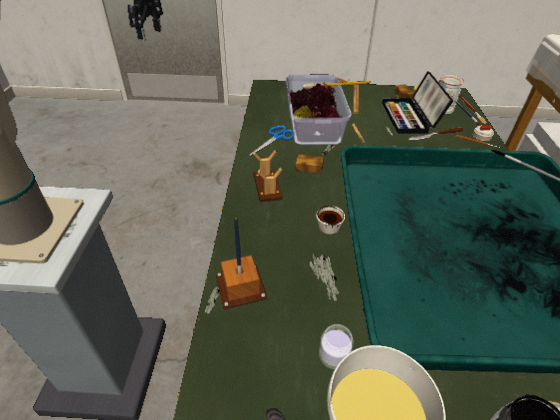

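View pics/wrist0.png

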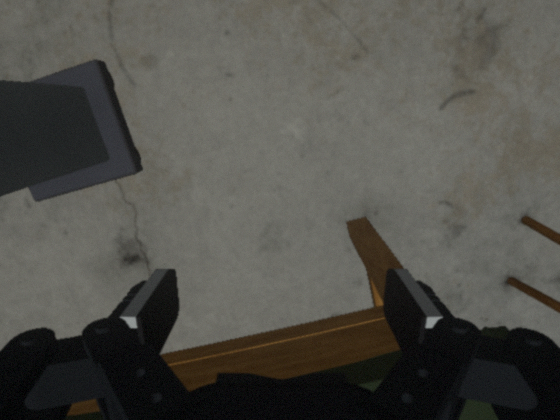

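The scene view shows the stand at about (291,262) and the rest at about (205,208). In the side view the stand is at (240,280) and the rest at (268,180). The block sits just behind the rest. I'll enlarge both.

```bash
cat > h.py <<'E'
import cv2,numpy as np,pickle
def K(c):
    f=c["image"].shape[0]/2/np.tan(np.radians(c["fov_y"])/2)
    return np.array([[f,0,c["cx"]],[0,f,c["cy"]],[0,0,1.]])
def ray(c,u,v):
    p=cv2.undistortPoints(np.array([[[u,v]]],float),K(c),np.array(c["distortion"]))[0,0]
    R=np.array(c["R"]);t=np.array(c["t"])
    return -R.T@t, R.T@np.array([p[0],p[1],1.])
def at_z(c,u,v,z):
    o,d=ray(c,u,v); return o+d*(z-o[2])/d[2]
def depthpt(c,u,v):
    o,d=ray(c,u,v); return o+d*c["range_z"][int(round(v)),int(round(u))]
def proj(c,X):
    R=np.array(c["R"]);X=np.atleast_2d(np.array(X,float))
    return cv2.projectPoints(X,cv2.Rodrigues(R)[0],np.array(c["t"],float),K(c),np.array(c["distortion"]))[0][:,0]
def crop(c,x0,y0,w,h,s,fn):
    im=cv2.resize(c["image"][y0:y0+h,x0:x0+w],None,fx=s,fy=s,interpolation=cv2.INTER_CUBIC)
    for x in range((x0+9)//10*10,x0+w,10): cv2.putText(im,str(x),(int((x-x0+.5)*s),8),0,.3,(0,255,255)); cv2.line(im,(int((x-x0+.5)*s),9),(int((x-x0+.5)*s),14),(0,255,255))
    for y in range((y0+9)//10*10,y0+h,10): cv2.putText(im,str(y),(0,int((y-y0+.5)*s)+3),0,.3,(0,255,255)); cv2.line(im,(20,int((y-y0+.5)*s)),(26,int((y-y0+.5)*s)),(0,255,255))
    cv2.imwrite(fn,im)
def load(n): return pickle.load(open(f"pics/{n}.pkl","rb"))
E
python3 - <<'E'
from h import *
s=load("scene0");d=load("side0")
def stack(a,b,fn):
    A=cv2.imread(a);B=cv2.imread(b);h=max(A.shape[0],B.shape[0])
    A,B=[cv2.copyMakeBorder(i,0,h-i.shape[0],0,4,0) for i in(A,B)]
    cv2.imwrite(fn,np.hstack([A,B]))
crop(s,260,195,65,100,6,"pics/a.png");crop(d,205,210,65,100,6,"pics/b.png");stack("pics/a.png","pics/b.png","pics/stand.png")
crop(s,172,170,65,70,6,"pics/a.png");crop(d,240,140,65,70,6,"pics/b.png");stack("pics/a.png","pics/b.png","pics/rest.png")
E
```

```text
(no output)
```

View pics/stand.png

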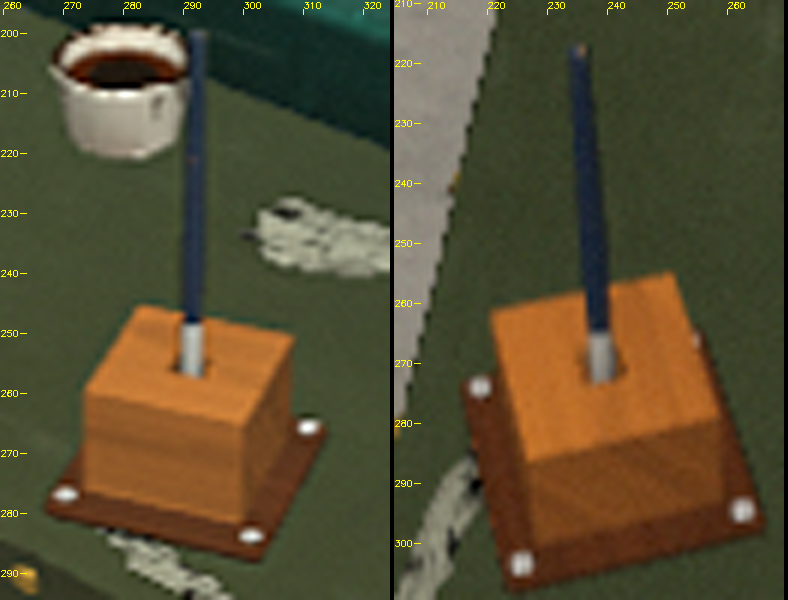

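View pics/rest.png

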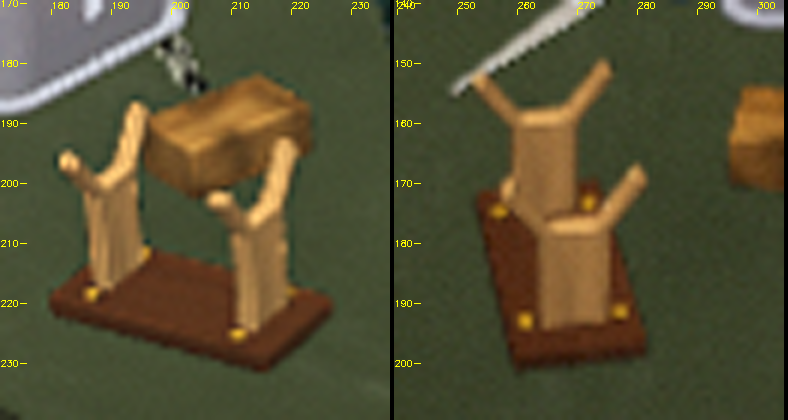

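```bash
python3 - <<'E'
from h import *
np.set_printoptions(precision=1,suppress=True)
s=load("scene0");d=load("side0")
def sq(c,P,z,lab):
    X=np.array([at_z(c,u,v,z)[:2] for u,v in P]); e=np.roll(X,-1,0)-X
    print(lab,"ctr",X.mean(0),"edges",np.linalg.norm(e,axis=1),"ang",np.degrees(np.arctan2(e[:,1],e[:,0])))
sq(s,[(281.5,245.5),(307,250.7),(299,265.5),(272.5,259.5)],55,"stand scene")
sq(d,[(221.5,261),(252,255),(259,278.5),(227.5,286.5)],55,"stand side")
sq(s,[(179,218.5),(213.5,228.5),(225.5,219),(197,211)],12,"rest scene")
sq(d,[(253.7,172),(274.3,169.8),(281.8,195.3),(259.8,197.7)],12,"rest side")
# brush top / depth
for c,u,v in((s,292,201),(d,235.8,219)): print("brush top",at_z(c,u,v,200), depthpt(c,u,v+3))
for u,v in((207,200+7),(215,190)): print(depthpt(s,u,v))
# fork floors
for u,v in((188,199.5),(212.5,206)): print("floor scene",at_z(s,u,v,65))
for u,v in((264.5,158.8),(270.5,177.2)): print("floor side",at_z(d,u,v,65))
# fork tips
print("tips",[at_z(s,u,v,93)[:2] for u,v in((182.5,195.5),(194.5,187.5),(206.5,202),(219.5,193.5))],[at_z(d,u,v,93)[:2] for u,v in((253.5,153.5),(275,151),(281,168.5),(259,172))])
# bystanders
print("cup",at_z(d,330,212,40),"jar",at_z(d,336,331,68))
X=np.array([at_z(d,u,v,30)[:2] for u,v in((298,154.5),(320,156),(323,167),(297,166))]);print(X)
E
python3 - <<'E'
import sys;sys.path.insert(0,'.')
from h import *
d=load("side0");s=load("scene0")
crop(d,285,140,50,50,8,"pics/blk.png")
E
```

```text
stand scene ctr [ 533.1 -133.9] edges [63.8 62.9 64.4 61.6] ang [ -70.3 -159.5  108.6   19.9]
stand side ctr [ 538.5 -134.4] edges [63.9 62.7 63.3 65.8] ang [  18.5  -71.5 -158.6  109.2]
rest scene ctr [563.9 195.2] edges [114.1  57.   95.5  61.1] ang [-77.2  10.5 102.5 172.8]
rest side ctr [568.9 199.8] edges [ 59.  112.6  58.3 111.9] ang [  14.4  -76.5 -166.3  103.8]
brush top [ 532.8 -137.3  200. ] [ 531.1 -138.8  193.8]
brush top [ 538.4 -137.6  200. ] [ 538.4 -140.   195. ]
[630.1 252.3   0.9]
[682.1 270.   29.8]
floor scene [549.7 237.   65. ]
floor scene [567.7 159.1  65. ]
floor side [558.5 238.2  65. ]
floor side [580.  158.9  65. ]
tips [array([522.3, 224.8]), array([574.3, 234.5]), array([538.8, 149.2]), array([593.7, 156.7])] [array([531.1, 220.3]), array([586.6, 236.3]), array([606.1, 160.2]), array([552.6, 141.7])]
cup [729.7  66.2  40. ] jar [ 721.8 -266.2   68. ]
[[649.6 316.8]
 [713.4 314.2]
 [720.3 261.2]
 [647.6 260.2]]
```

View pics/blk.png

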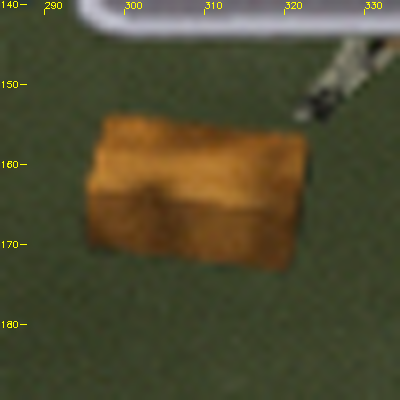

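```bash
cat >> h.py <<'E'
def tooldown(a_deg):
    a=np.radians(a_deg); x=np.array([0,0,-1.]);z=np.array([np.cos(a),np.sin(a),0]);return np.column_stack([x,np.cross(z,x),z])
E
python3 - <<'E'
from h import *
from station import *
np.set_printoptions(precision=2,suppress=True)
s=load("scene0");d=load("side0")
D=d["range_z"]
for u,v in((292,80),(345,80),(350,110),(345,135),(300,138),(292,110)): print("tub",depthpt(d,u,v))
for p,a in(((566,198,330),13.5),((566,198,330),193.5),((566,198,330),-166.5),((536,-136,300),19),((536,-136,300),199),((536,-136,300),109),((536,-136,300),-71)):
    print(p,a,planner.solve_ik(p,tooldown(a)))
E
```

```text
tub [620.05 692.62  87.03]
tub [ 993.17 2097.34 -524.36]
tub [832.46 650.46   2.74]
tub [802.59 485.45  -0.65]
tub [654.51 407.5   29.14]
tub [625.13 630.54   3.54]
(566, 198, 330) 13.5 [-0.67  0.48  0.47  1.5  -0.22  1.22  0.06]
(566, 198, 330) 193.5 [-0.14  0.47 -0.39  1.48  0.18  1.23  2.82]
(566, 198, 330) -166.5 [-0.14  0.47 -0.39  1.48  0.18  1.23  2.82]
(536, -136, 300) 19 [-0.3   0.48  0.77  1.68 -0.37  1.13  0.9 ]
(536, -136, 300) 199 [-0.47  0.62  1.15  1.68 -0.6   1.24 -2.  ]
(536, -136, 300) 109 [-0.08  0.42  0.4   1.67 -0.18  1.09  2.28]
(536, -136, 300) -71 [-0.49  0.66  1.21  1.68 -0.64  1.26 -0.38]
```

Run:
```python
from h import *
from station import *
np.set_printoptions(precision=2,suppress=True)
p=get_state()["tool_pos"]
r.servo_line(list(p[:2])+[330.],max_speed=200)
r.move_pose([566,198,330],tooldown(13.5))
c=vision.read_camera("wrist"); pickle.dump(c,open("pics/wrist1.pkl","wb")); cv2.imwrite("pics/wrist1.png",c["image"])
X,Y=np.array([np.cos(np.radians(13.5)),np.sin(np.radians(13.5)),0]),np.array([-np.sin(np.radians(13.5)),np.cos(np.radians(13.5)),0])
print(proj(c,[np.array([566,198,65])+Y*40,np.array([566,198,65])-Y*40]))
s=get_state();print(s["time"],s["q"],s["tool_pos"])
```

```text
[[280.57 135.81]
 [280.38 200.05]]
3.0667 [-0.7   0.49  0.51  1.5  -0.24  1.22  0.08] [565.5  199.72 329.8 ]
```

View pics/wrist1.png

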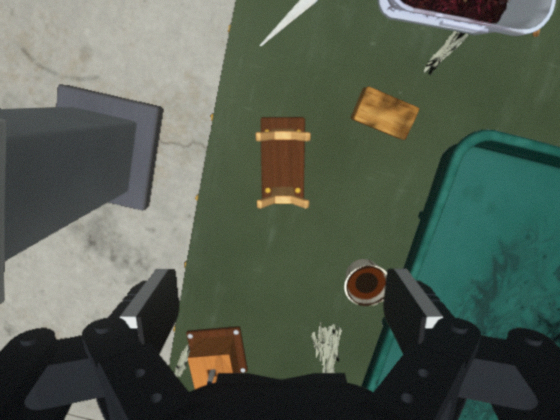

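Run:
```python
from h import *
c=load("wrist1"); crop(c,240,105,85,115,5,"pics/wc.png")
```

```text
(no output)
```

View pics/wc.png

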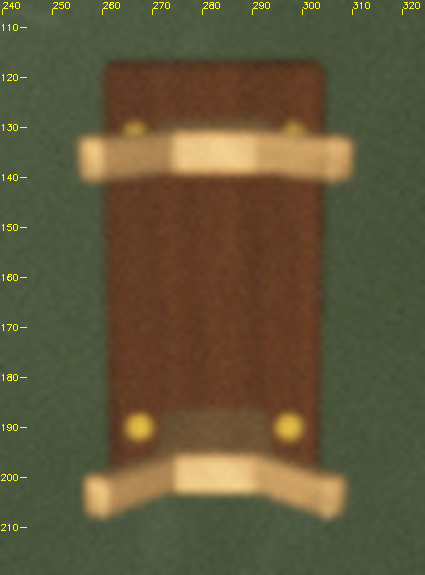

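Run:
```python
from h import *
np.set_printoptions(precision=1,suppress=True)
c=load("wrist1")
a=at_z(c,282.4,135,65);b=at_z(c,282.5,199.2,65);print(a,b,(a+b)/2,np.linalg.norm(a-b),np.degrees(np.arctan2(*(a-b)[1::-1])))
P=[(260.5,116.5),(303.5,117),(302.5,197),(261.5,197)]
print(np.array([at_z(c,u,v,12) for u,v in P]))
print("depth",depthpt(c,282,135),depthpt(c,282,199))
print("left,right floor", at_z(c,274,135,65),at_z(c,290.8,135,65))
# stand cx
print(at_z(c,212,372,200))
```

```text
[558.6 238.4  65. ] [577.7 160.8  65. ] [568.1 199.6  65. ] 79.8538174613509 103.83847651832096
[[525.6 251.2  12. ]
 [581.5 264.2  12. ]
 [608.  157.2  12. ]
 [551.6 143.5  12. ]]
depth [558.1 238.3  66.4] [576.9 161.3  66.6]
left,right floor [548.8 236.   65. ] [568.4 240.7  65. ]
[541.7  -1.2 200. ]
```

Run:
```python
from h import *
from station import *
np.set_printoptions(precision=2,suppress=True)
r.move_pose([555,-190,330],tooldown(19))
c=vision.read_camera("wrist"); pickle.dump(c,open("pics/wrist2.pkl","wb")); cv2.imwrite("pics/wrist2.png",c["image"])
print(proj(c,[[536,-134,55],[536,-137,200]]))
s=get_state();print(s["time"],s["q"],s["tool_pos"])
```

```text
[[279.45 118.88]
 [277.84 128.34]]
4.5583 [-0.07  0.47  0.56  1.54 -0.26  1.21  0.87] [ 555.79 -188.02  329.8 ]
```

View pics/wrist2.png

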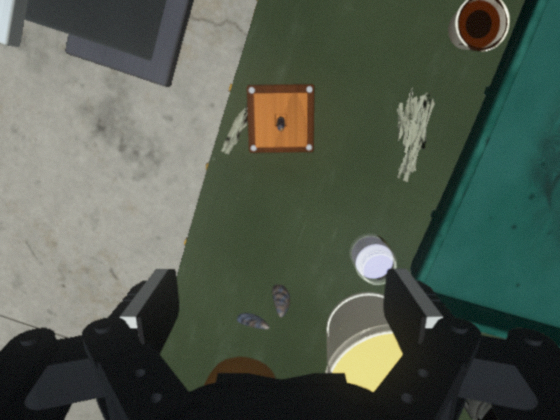

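Run:
```python
from h import *
c=load("wrist2"); crop(c,240,75,80,85,6,"pics/wc2.png")
```

```text
(no output)
```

View pics/wc2.png

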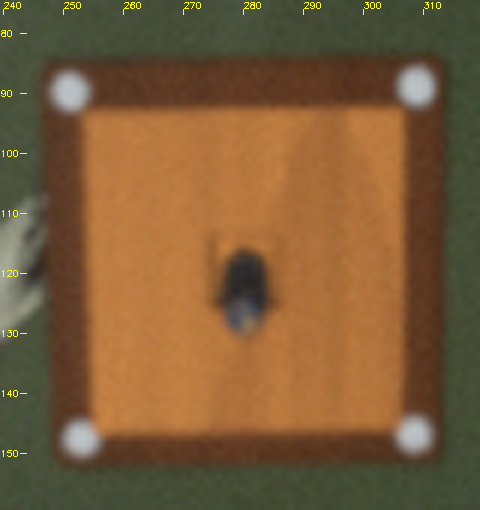

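Run:
```python
from h import *
np.set_printoptions(precision=1,suppress=True)
c=load("wrist2")
f=lambda X,Y:(X/6+239.5,Y/6+74.5)
P=np.array([at_z(c,*f(*p),55) for p in((82,107),(405,107),(402,432),(92,434))]);e=np.roll(P,-1,0)-P
print(P.mean(0),np.linalg.norm(e,axis=1),np.degrees(np.arctan2(e[:,1],e[:,0])))
print("hole?",at_z(c,*f(245,275),55))
for z in(195,200,203):print("top",at_z(c,*f(245,316),z))
```

```text
[ 537.5 -134.8   55. ] [64.4 64.6 64.2 65. ] [  19.2  -70.3 -160.5  109.9]
hole? [ 537.6 -135.3   55. ]
top [ 537.7 -135.7  195. ]
top [ 537.6 -135.4  200. ]
top [ 537.6 -135.3  203. ]
```

Run:
```python
from h import *
from station import *
np.set_printoptions(precision=2,suppress=True)
O=tooldown(19.3)
r.move_pose([537.5,-135.2,300],O)
r.servo_line([537.5,-135.2,166],max_speed=120)
s=get_state();print(s["tool_pos"],s["ft_force"])
jaws.gripper_to(0.05); r.wait(0.2)
s=get_state();print(s["grip_width"],s["ft_force"],s["tool_pos"])
p=s["tool_pos"]
r.servo_line([p[0],p[1],186],max_speed=40)
s=get_state();print(s["time"],s["grip_width"],s["ft_force"],s["tool_pos"])
for n in("side","scene","wrist"):
    c=vision.read_camera(n); pickle.dump(c,open(f"pics/{n}3.pkl","wb")); cv2.imwrite(f"pics/{n}3.png",c["image"])
crop(load("side3"),190,150,100,140,4,"pics/s3.png");
crop(load("scene3"),240,130,100,140,4,"pics/c3.png")
cv2.imwrite("pics/l3.png",np.hstack([cv2.imread("pics/s3.png"),cv2.imread("pics/c3.png")]))
```

```text
[ 538.05 -135.55  166.69] [-0.86  0.18  0.45]
0.0776489503892516 [-0.05 -0.29  2.47] [ 537.71 -135.29  166.21]
7.75 0.07379632058723302 [ 0.09 -1.08 -0.01] [ 537.66 -135.18  186.05]
```

View pics/l3.png

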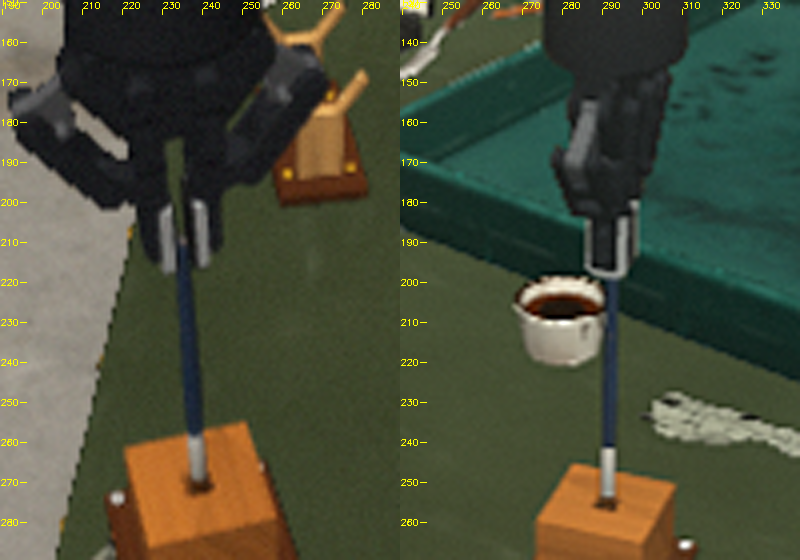

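View pics/wrist3.png

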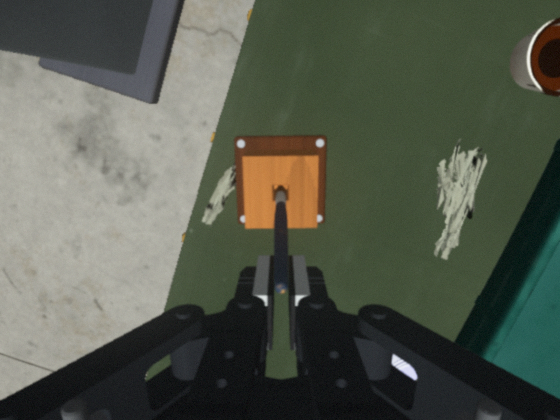

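Run:
```python
from h import *
np.set_printoptions(precision=1,suppress=True)
for n in("side3","scene3"):
    c=load(n); print(n,[(z,proj(c,[[537.6,-135.2,z]])[0]) for z in(60,70,75,80,85,90,95,200,210,220)])
for n in("side0","scene0"):
    c=load(n); print(n,[(z,proj(c,[[537.6,-135.2,z]])[0]) for z in(60,70,75,80,195,200)])
```

```text
side3 [(60, array([239.4, 268.6])), (70, array([239.2, 265.4])), (75, array([239.1, 263.7])), (80, array([238.9, 262.1])), (85, array([238.8, 260.5])), (90, array([238.7, 258.8])), (95, array([238.5, 257.1])), (200, array([235.5, 218. ])), (210, array([235.2, 213.9])), (220, array([234.9, 209.7]))]
scene3 [(60, array([291.7, 252.7])), (70, array([291.7, 249.2])), (75, array([291.8, 247.4])), (80, array([291.8, 245.6])), (85, array([291.8, 243.8])), (90, array([291.9, 241.9])), (95, array([291.9, 240.1])), (200, array([292.6, 199.9])), (210, array([292.7, 195.9])), (220, array([292.7, 191.8]))]
side0 [(60, array([239.4, 268.6])), (70, array([239.2, 265.4])), (75, array([239.1, 263.7])), (80, array([238.9, 262.1])), (195, array([235.7, 220.1])), (200, array([235.5, 218. ]))]
scene0 [(60, array([291.7, 252.7])), (70, array([291.7, 249.2])), (75, array([291.8, 247.4])), (80, array([291.8, 245.6])), (195, array([292.6, 201.9])), (200, array([292.6, 199.9]))]
```

```bash
cat >> h.py <<'E'
M=np.array([568.1,199.6,0]);A=13.8
Xr=np.array([np.cos(np.radians(A)),np.sin(np.radians(A)),0]);Yr=np.array([-Xr[1],Xr[0],0])
def tcp(s,zG,x=0): return (M+s*Yr+x*Xr+np.array([0,0,zG-19])).tolist()
def arc(th,l):
    t=np.radians(th); return -45-4.5*np.cos(t)+l*np.sin(t), 65+4.5*np.sin(t)+l*np.cos(t)
def snap(vision,tag):
    ims=[]
    for n,(x0,y0) in(("side",(200,80)),("scene",(140,110))):
        c=vision.read_camera(n); pickle.dump(c,open(f"pics/{n}{tag}.pkl","wb")); crop(c,x0,y0,130,140,3,"pics/t.png"); ims.append(cv2.imread("pics/t.png"))
    cv2.imwrite(f"pics/z{tag}.png",np.hstack(ims))
E
python3 - <<'E'
from h import *
from station import *
np.set_printoptions(precision=2,suppress=True)
p=get_state()["tool_pos"]
r.servo_line([p[0],p[1],290],max_speed=120)
s=get_state();print(s["time"],s["grip_width"],s["ft_force"])
r.move_pose(tcp(-75,309),tooldown(A))
r.servo_line(tcp(-75,203),max_speed=120)
s=get_state();print(s["time"],s["grip_width"],s["ft_force"],s["tool_pos"],tcp(-75,203))
snap(vision,"4")
E
```

```text
8.9167 0.07134857562287882 [-0.5  -0.27  0.03]
10.9917 0.07510437904853713 [0.42 0.3  0.  ] [586.69 126.6  184.77] [585.9900093183936, 126.7649290067773, 184.0]
```

View pics/z4.png

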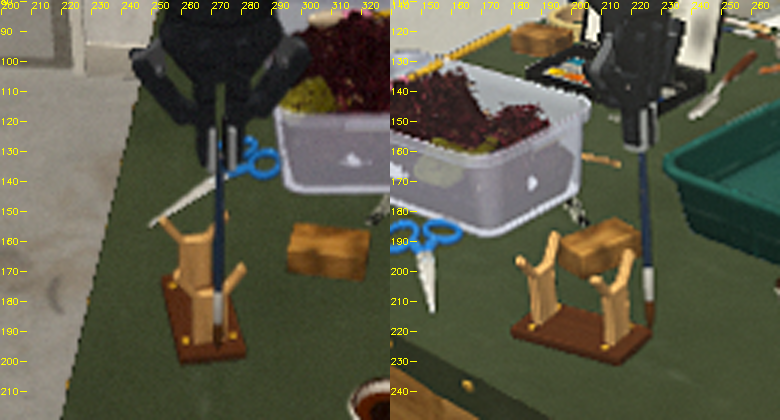

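The brush hangs upright just in front of the near fork (side view, around (272,170)), roughly centred on its notch. Next I'll do the first part of the swing.

Run:
```python
from h import *
from station import *
np.set_printoptions(precision=2,suppress=True)
r.servo_line(tcp(-52,203),max_speed=80)
for th in(8,18,30,42):
    st=r.servo_line(tcp(*arc(th,138-th/9)),max_speed=70,stop_force=40)
    s=get_state();print(th,st,s["time"],s["grip_width"],s["ft_force"],s["tool_pos"]-tcp(*arc(th,138-th/9)))
snap(vision,"5")
```

```text
8 False 11.9833 0.07846315624431355 [ 0.56 -3.01  0.39] [ 0.24 -0.3   0.13]
18 False 12.475 0.07326535931158351 [-0.34 -1.73  2.15] [-0.36  0.68 -0.22]
30 False 13.0333 0.07578069952563106 [ 0.44 -0.85  0.9 ] [-0.38  0.45 -0.25]
42 False 13.5833 0.07051489961328253 [ 0.98 -1.29  0.84] [-0.4   0.37 -0.33]
```

View pics/z5.png

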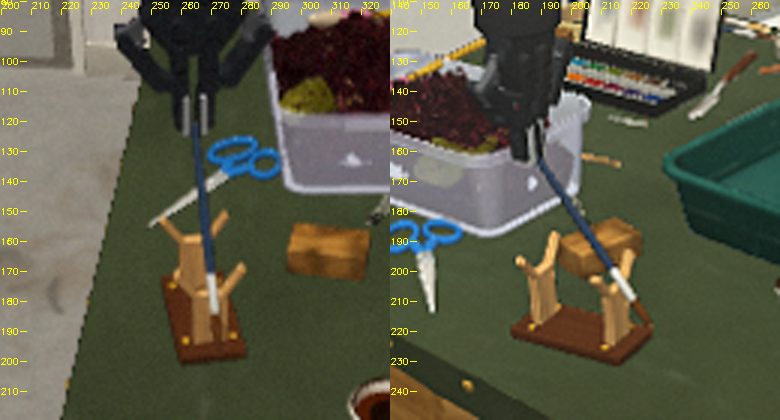

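Run:
```python
from h import *
from station import *
np.set_printoptions(precision=2,suppress=True)
for th in(52,62,72,80):
    st=r.servo_line(tcp(*arc(th,138-th/9)),max_speed=50,stop_force=40)
    s=get_state();print(th,st,s["time"],s["grip_width"],s["ft_force"],s["tool_pos"]-tcp(*arc(th,138-th/9)))
snap(vision,"6")
```

```text
52 False 14.3 0.07062545790712622 [-0.59 -0.41  2.4 ] [-0.11  0.08 -0.15]
62 False 14.9083 0.06480273455190301 [0.25 0.16 2.04] [-0.22  0.01 -0.25]
72 False 15.5167 0.06499252117463113 [-0.33  0.21  2.99] [-0.11  0.03 -0.19]
80 False 16.025 0.06185880466527895 [-0.63  0.72  2.62] [-0.34  0.   -0.42]
```

View pics/z6.png

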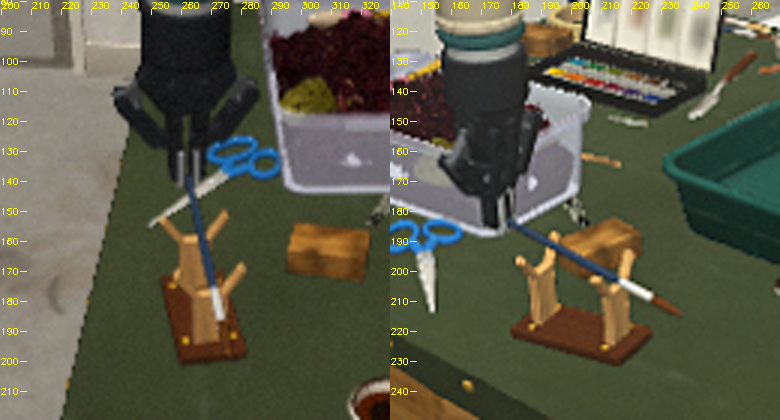

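Run:
```python
from h import *
crop(load("side6"),235,115,65,95,6,"pics/a.png");crop(load("scene6"),175,160,65,65,6,"pics/b.png")
A_,B=cv2.imread("pics/a.png"),cv2.imread("pics/b.png");B=cv2.copyMakeBorder(B,0,A_.shape[0]-B.shape[0],4,0,0)
cv2.imwrite("pics/z6b.png",np.hstack([A_,B]))
for n in("side6","scene6"):
    c=load(n)
    for th in(70,75,80):
        s,z=arc(th,129); d=np.array([np.sin(np.radians(th)),np.cos(np.radians(th))]);g=np.array([s,z])
        print(n,th,[proj(c,[M+p[0]*Yr+[0,0,p[1]]])[0].round(1) for p in(g+15*d,g,g-129*d,g-178*d)])
```

```text
side6 70 [array([261.5, 132.1]), array([262.4, 136.5]), array([270.1, 177. ]), array([273.2, 193.6])]
side6 75 [array([261.3, 135.1]), array([262.2, 139.2]), array([270. , 176.8]), array([273.3, 192.5])]
side6 80 [array([261.2, 138.3]), array([262.1, 142. ]), array([270. , 176.7]), array([273.4, 191.4])]
scene6 70 [array([173.8, 177.3]), array([178.2, 180. ]), array([216.7, 203.6]), array([231.8, 212.8])]
scene6 75 [array([173. , 180.9]), array([177.4, 183.1]), array([216.6, 203.5]), array([232.1, 211.5])]
scene6 80 [array([172.5, 184.6]), array([176.9, 186.5]), array([216.5, 203.4]), array([232.2, 210.1])]
```

View pics/z6b.png

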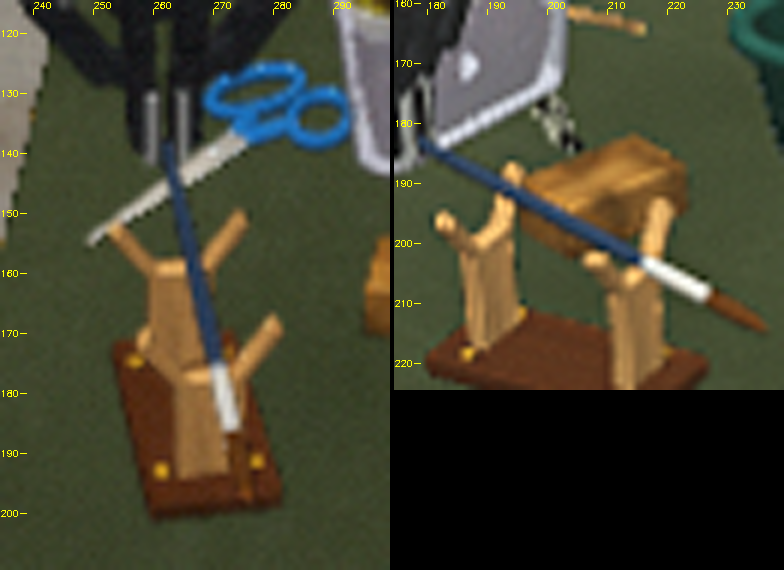

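Run:
```python
from h import *
np.set_printoptions(precision=1,suppress=True)
from station import *
print(get_state()["tool_pos"])
c=load("side6")
for v in range(128,147,2): print(v,[depthpt(c,u,v) for u in(260,266)])
print("brush",[(v,depthpt(c,u,v)) for u,v in((263,141),(265,150),(268,160),(272,182),(275,195))])
c=load("scene6"); print("brush",[depthpt(c,u,v) for u,v in((183,185),(190,188.5),(200,194.5),(210,200),(220,206),(230,211),(235,214))])
```

```text
[548.8 278.6  72.9]
128 [array([545.1, 263.5, 144.4]), array([560.5, 267.6, 142.7])]
130 [array([545.2, 261.8, 139.4]), array([560.4, 268.3, 136.3])]
132 [array([544.9, 264.3, 131.9]), array([560.2, 271.4, 128.3])]
134 [array([544.6, 266.3, 124.5]), array([560.5, 266.5, 125.2])]
136 [array([544.5, 266.9, 118. ]), array([560.2, 270.6, 116.5])]
138 [array([544.6, 264.9, 113. ]), array([560.3, 269.1, 111.2])]
140 [array([544.2, 267.7, 105. ]), array([560.3, 268.8, 105.1])]
142 [array([544.2, 266.8,  99.2]), array([559.9, 273.8,  95.5])]
144 [array([530.7, 407. ,   1.1]), array([549.8, 404. ,   4.1])]
146 [array([531.4, 398.2,  -0.5]), array([550.1, 399.7,  -0.4])]
brush [(141, array([553. , 259.5, 107.5])), (150, array([560.6, 230.6,  98.6])), (160, array([570.4, 203.5,  86.3])), (182, array([585.4, 134.3,  69.3])), (195, array([594.9, 102.4,  54.5]))]
brush [array([552.7, 256.3, 102.1]), array([555.6, 231.4,  98.4]), array([563.1, 200.8,  87.4]), array([570.9, 170.9,  77.8]), array([578.3, 141.2,  66.9]), array([586.1, 112.1,  58.8]), array([591.9,  99.7,  51.7])]
```

Depth readings put the visible finger ends about 25 mm above the TCP. The handle is therefore held about 5 mm from its end, and the lean is about 72° rather than the 80° I commanded. Sideways it is centred within 1.5 mm. I'll finish the swing with the corrected height.

Run:
```python
from h import *
from station import *
np.set_printoptions(precision=2,suppress=True)
for S,z in((86,60),(89,50),(91,43)):
    st=r.servo_line(tcp(S,z+19),max_speed=40,stop_force=15)
    s=get_state();print(st,s["time"],s["grip_width"],s["ft_force"],s["tool_pos"])
snap(vision,"7")
c=load("scene7");d=load("side7")
crop(d,235,115,65,95,6,"pics/a.png");crop(c,165,160,75,65,6,"pics/b.png")
A_,B=cv2.imread("pics/a.png"),cv2.imread("pics/b.png");B=cv2.copyMakeBorder(B,0,A_.shape[0]-B.shape[0],4,0,0)
cv2.imwrite("pics/z7b.png",np.hstack([A_,B]))
```

```text
False 16.6167 0.06465196463943708 [-0.37 -0.41  1.04] [547.16 282.9   59.53]
False 17.025 0.0595704276298169 [ 0.86 -0.45  0.48] [546.84 286.2   49.71]
False 17.3583 0.06567819248751819 [-0.04  0.31  1.3 ] [546.15 288.14  42.71]
```

View pics/z7b.png

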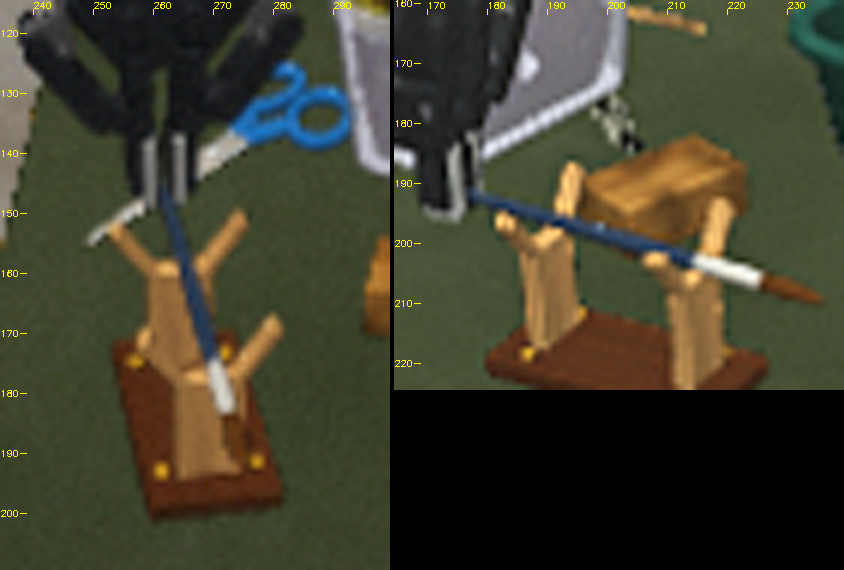

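```bash
cat >> h.py <<'E'
def rl(p): return np.array([(p-M)@Xr,(p-M)@Yr,p[2]])
E
python3 - <<'E'
from h import *
np.set_printoptions(precision=1,suppress=True)
c=load("scene7");print([rl(depthpt(c,u,v)) for u,v in((179,193),(185,194.5),(195,197.5),(205,200.5),(215,204),(222,206),(230,208.5))])
c=load("side7");print([rl(depthpt(c,u,v)) for u,v in((261.5,147),(264,158),(268,170),(271,180),(273,188),(273,191))])
for z in (69.5,60,55): print("tip",rl(at_z(load("scene7"),235.5,209.5,z)))
E
```

```text
[array([-2.8, 74.2, 74.4]), array([ 3.2, 58.5, 70.5]), array([-3.3, 20.7, 73.2]), array([ -4.6, -12.5,  72.6]), array([  0.6, -40.5,  66.1]), array([ -4.1, -65.6,  68.5]), array([ -1.6, -88.5,  65.3])]
[array([-2.5, 75.9, 79.5]), array([-3.1, 29.7, 75. ]), array([ -1.1, -21.8,  73. ]), array([ -0.3, -61.5,  71.2]), array([ -0.6, -91.5,  69.6]), array([  8.4, -44.5,  20. ])]
tip [  -6.  -108.1   69.5]
tip [  8.3 -99.4  60. ]
tip [ 15.8 -94.9  55. ]
```

Run:
```python
from h import *
from station import *
np.set_printoptions(precision=2,suppress=True)
st=r.servo_line(tcp(93,37.5+19),max_speed=20,stop_force=12)
s=get_state();print(st,s["time"],s["grip_width"],s["ft_force"],s["tool_pos"])
snap(vision,"8")
c=load("scene8");d=load("side8")
crop(d,235,115,65,95,6,"pics/a.png");crop(c,165,160,75,65,6,"pics/b.png")
A_,B=cv2.imread("pics/a.png"),cv2.imread("pics/b.png");B=cv2.copyMakeBorder(B,0,A_.shape[0]-B.shape[0],4,0,0)
cv2.imwrite("pics/z8b.png",np.hstack([A_,B]))
for u,v in((261,149),(264,160),(268,170),(271,180),(273,187)): print(rl(depthpt(d,u,v)))
```

```text
False 17.9 0.05940593042890162 [0.03 0.05 1.45] [545.76 289.95  37.32]
[-3.28 80.46 70.02]
[-2.41 34.33 65.15]
[ -1.13 -22.1   73.23]
[ -0.47 -62.72  72.09]
[ -0.84 -92.79  73.88]
```

View pics/z8b.png

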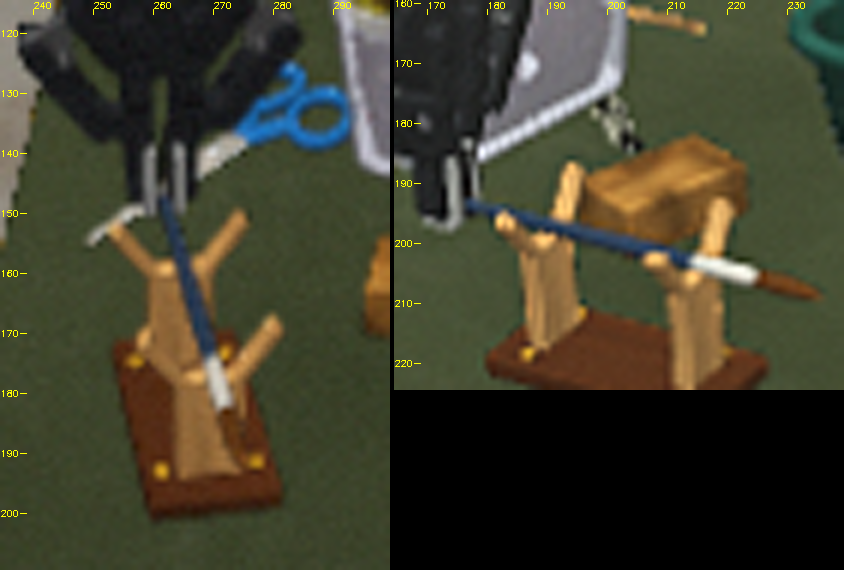

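Run:
```python
from h import *
from station import *
np.set_printoptions(precision=2,suppress=True)
jaws.gripper_to(0.5); r.wait(0.3)
p=get_state()["tool_pos"]
r.servo_line([p[0],p[1],250],max_speed=100)
r.move_pose(tcp(0,330+19),tooldown(A)); r.wait(0.3)
s=get_state();print(s["time"],s["ft_force"])
snap(vision,"9")
c=vision.read_camera("wrist"); pickle.dump(c,open("pics/wrist9.pkl","wb")); 
crop(c,210,90,140,140,4,"pics/w9.png")
cv2.imwrite("pics/z9b.png",np.hstack([cv2.imread("pics/z9.png")[:420],]))
d=load("side9")
for u,v in((264,160),(268,170),(271,180),(273,187)): print(rl(depthpt(d,u,v)))
```

```text
21.8833 [0.86 0.11 0.81]
[-2.36 34.66 64.91]
[ -1.24 -22.71  73.69]
[ -0.44 -62.59  71.99]
[ -0.7  -92.06  73.26]
```

View pics/z9.png

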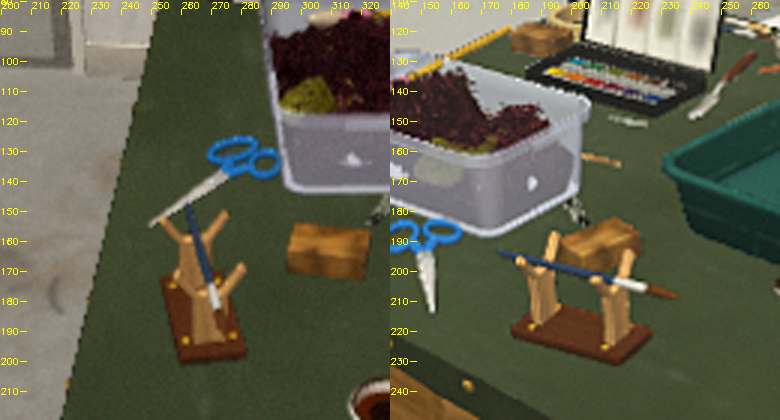

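View pics/w9.png

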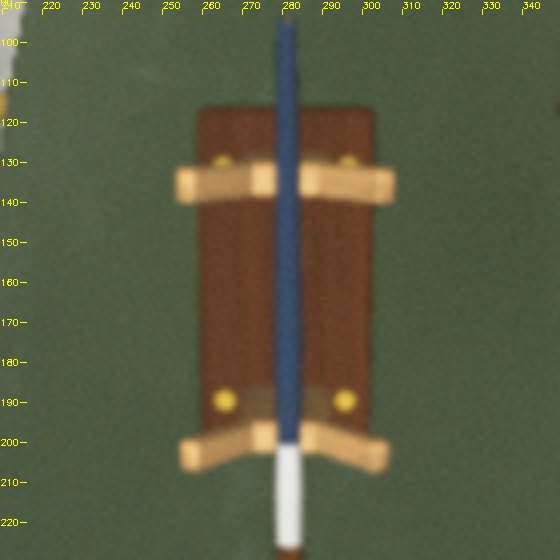

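Run:
```python
from h import *
from station import *
np.set_printoptions(precision=1,suppress=True)
w=load("wrist9");full=w["image"];cv2.imwrite("pics/w9f.png",full[60:300])
print("handle end wrist",rl(at_z(w,281.3,95,72)),"scene",rl(at_z(load("scene9"),176.5,194.5,70)),"tip scene",rl(at_z(load("scene9"),236,208.5,70)))
print("near fork at wrist",rl(at_z(w,282,199,65)),rl(at_z(w,282,135,65)))
```

```text
handle end wrist [ 0.6 85.5 72. ] scene [-6.5 80.5 70. ] tip scene [  -1.5 -107.    70. ]
near fork at wrist [  1.7 -40.   65. ] [ 1.5 39.5 65. ]
```

View pics/w9f.png

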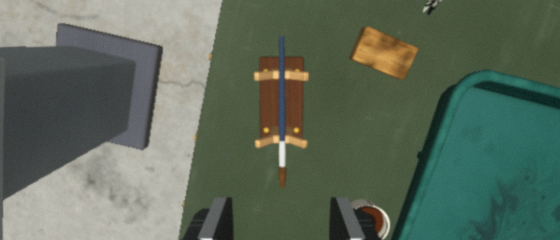

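The wrist view shows the brush lying in both notches. Its middle is about -11 mm lengthwise, and it is centred sideways and level. I'm handing in.

```bash
python3 -c "
from station import *
close_job();print(get_state()['time'])"
```

```text
the job is handed in; nothing more can be done
the job is handed in; nothing more can be done
```

The brush is lying in both forks of the rest, released, with the arm clear above it, and the job is handed in. `close_job()` reports no verdict. The clock read about 22 s of the 48 s just before I handed in.

**What I did:** I gripped the handle near its upper end and lifted it straight out of the stand. I pushed its lower part against the near fork, with only about 1 to 3 N on the wrist. The brush pivoted from upright through about 72° to level as the hand moved over the rest and down, and I then let go.

**Last checks on the pictures:**

| Check | Measured | Allowed |
|---|---|---|
| Middle of the brush, lengthwise | about -11 to -13 mm | ±33 mm |
| Sideways | within about 2 mm | ±12 mm |
| Level and along the rest | within a few degrees | 8° and 11° |

The block, the only bystander in every last view, looked unmoved. The ramekin was only partly visible, and the jar was out of view at the end.

**Disagreements:**
- **Finger ends:** they appeared about 25 mm above the stated TCP. The grip was therefore only about 5 mm from the handle end, and the brush leaned less than I commanded until I corrected the height.
- **Scene camera:** its positions differed from the other two by about 5 to 10 mm, so I relied on the wrist camera for the rest and the stand.
- **Side-camera depth:** one reading near the far fork came out about 8 mm low. I took it for the wood of the fork rather than the brush.

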